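# Assemble a three-tier jewellery display on its spindle

### The arm

A 6-joint arm with a two-finger parallel gripper is mounted at the origin on the work surface. World frame = base frame: x ahead of the robot, y to its left, z up, the work surface at z = 0. Lengths are in m, angles in degrees, forces in N, time in s.
With the tool pointing down it reaches from about 0.4 to 0.825 m from the base axis. Payload 7 kg.
Tool frame: the origin (TCP) lies at the very end of the fingers, on their centre line; the grasp point (between the pads) lies 19 mm behind it; z points along the fingers, y is the line along which they close (so a half turn about z gives the same grasp; the last joint's range is limited). The gripper opens to 88 mm and grips with 3 to 60 N. Pads are 19 mm wide; open, the fingers measure 130 mm over their backs; the gripper's body (78 mm by 193 mm) begins 47 mm behind the grasp point.
Start: joints at [-51.962, 20.546, 0.682, 0, -70.136, -16.507], TCP at [0.248, -0.628, 0.227] pointing down, gripper open.
Joint ranges: [-176.03, 176.03], [-82.01, 121.73], [-58.28, 71.71], [-173.87, 95.51], [-174.79, -0.11], [-173.66, 173.66]. Speed limits (degrees/s): [136.94, 136.94, 172.46, 180, 180, 180].

### API

Orientations are given as [roll, pitch, yaw] about the fixed x, y, z axes, in that order (R = Rz(yaw) Ry(pitch) Rx(roll)).
In Python, from plant import get_obs, snapshot, camera_params, close_job, boxes_of, cut_out, landmark_of gives the robot as it stands.
- The arm moves only by the shell command python3 -m inch 'ROWS' [OPENING]. ROWS is text: rows parted by semicolons, each of 6 numbers parted by spaces: the shift along the tool's x, y, z in units of 30 cm (1.0 is 30 cm), then the turn, a rotation vector about the tool's x, y, z in units of pi rad (1.0 is pi rad). A call has 1 to 10 rows; each row is the pose to reach, as a shift and turn from the pose commanded when the call began, along the tool's axes at that moment, turning the shorter way round; what a row does not reach only later rows make up. A row lasts 1/12 s, in which the tool goes at most 41.7 mm and 7.16 degrees, less where a joint would pass 70% of its speed; a pose out of reach is approached as far as the arm can. A call with a number of a shift or a turn outside -1 to 1 is refused whole. A call with a gripper value outside its range is refused whole. OPENING is the closure, from -1 (fully open) to 1 (shut), set as the call begins (- or left out, the last holds). The fingers move at their own pace and stop on an object; the grip force is fixed at half the most. Time passes only in rows, so rows that repeat a pose let the fingers close. It gives the time, the measured TCP pose, the force, the opening and the grip force at its end, in the units of the state.
- get_obs(): the state, without advancing time (a new reading comes with each control period).
- snapshot(name): name is "scene" or "side" or "wrist"; returns the picture (420x560x3 uint8, red, green, blue); there is no depth.
- camera_params(name): a dict with "mtx" (3x3 intrinsics, pixels), "rvec" (rotation vector, rad) and "tvec" (3), from world to camera coordinates, as OpenCV has them. Camera axes: x right, y down, z forward; pixel columns grow to the right and rows downward; lengths in m; the calibration is good to about 2 mm. A picture is of the moment at which its call begins: read the wrist's pose just before it. camera_params takes no time and is no camera call; for the wrist camera it gives the pose at the moment of the call.
- close_job(): hands the job in; it is judged then, once.
Trained networks look in the newest picture that a camera, given by its name, has taken for a name from the list of things; names that differ only in an ending like _2 or _b are one class to them, and where a whole thing is asked for, a point or a joint stands for the part that bears it (a point fixed in the world has none). Each returns a list of dicts, best first, with "p" (0 to 1); they miss things now and then, are a little off and sometimes report something else, mostly with a low value. They report only what shows in the picture. A call takes as long as a camera call. They do not tell look-alikes from the thing itself.
- boxes_of(camera, thing): "rect" ([left, top, width, height] in pixels, round what is visible of it).
- cut_out(camera, thing): "pixels" (420x560 bool, what is visible of it) and "rect" ([left, top, width, height] in pixels, round what is visible of it).
- landmark_of(camera, thing): "uv" ([column, row] in pixels: a listed point, or the origin of a listed thing).
The state is a dict: "clock": time; "joint_pos": joint angles; "qvel": joint speeds; "tau": joint torques, N m; "tool_pos": TCP position; "orientation": TCP orientation; "force": force on the tool from outside, world axes, zero at the start; "moment": the same for the moment, N m; "opening": finger opening in m; "gripper_force": force on a finger pad.
Only numpy, scipy, OpenCV 4.12 (cv2) and the standard library are available. Lean on these libraries where they do the work, as an engineer would, in place of code of your own. Each camera call takes 0.05 s, during which the arm holds its last target. There are 200 camera calls.

### The job

Put the three-tier jewellery display together: thread the three scalloped tiers, hub upwards, onto the stand's upright spindle, the largest (pale blue) at the bottom, then the middle-sized (pink), and the smallest (cream) on top, each fully home on what is below it. Lower each one down the spindle while still holding it instead of letting it drop, and leave the other things on the bench where they are.

Things in the scene. Friction and masses are not known exactly. Their poses are not given: they have to be found in the camera images.
- stand: display stand, fixed to the bench: round wooden foot 110 mm across and 12 mm thick, with a brass spindle 12 mm in diameter standing upright at its centre; the spindle's top is 106 mm above the bench and its last 10 mm taper to 5 mm diameter. Origin at the centre of the foot's underside (on the bench), z up along the spindle.
- spindle_tip (a point): top end of the spindle, on its axis, 106 mm above the bench
- tier_large: pale blue scalloped tier of rigid resin: a flat disc 130 mm across, 8 mm thick, with a tubular hub (30 mm outer diameter) at its centre reaching 30 mm above the underside; a 17 mm hole runs through disc and hub. Loose, lies hub up on the bench. Origin at the centre of the underside, z up along the hub. Grip it by the hub from above; the next tier rests on the hub's top.
- tier_middle: pink scalloped tier of rigid resin: a flat disc 100 mm across, 8 mm thick, with a tubular hub (30 mm outer diameter) at its centre reaching 30 mm above the underside; a 17 mm hole runs through disc and hub. Loose, lies hub up on the bench. Origin at the centre of the underside, z up along the hub. Grip it by the hub from above; the next tier rests on the hub's top.
- tier_small: cream scalloped tier of rigid resin: a flat disc 72 mm across, 8 mm thick, with a tubular hub (30 mm outer diameter) at its centre reaching 30 mm above the underside; a 17 mm hole runs through disc and hub. Loose, lies hub up on the bench. Origin at the centre of the underside, z up along the hub. Grip it by the hub from above; the next tier rests on the hub's top.
- pliers: bystander: black-handled pliers about 150 mm long lying on the bench; origin near the pivot, on the bench
- bangle: bystander: orange plastic bangle, 72 mm across, 14 mm high, lying flat; an ornament, not part of the stand; origin at the centre of its underside
- glue: bystander: small upright black glue bottle, 34 mm across, 90 mm tall; origin at the centre of its underside
- bead_jar: bystander: clear jar with a red cap, 64 mm across, 60 mm tall; origin at the centre of its underside
- bead_bowl: bystander: white ceramic bowl, 90 mm across, 35 mm high; origin at the centre of its underside
- punch: bystander: wooden-handled punch, 155 mm long, lying on the bench; origin under the middle of its handle
Things that resemble listed ones, but are neither listed nor needed, are in the scene too. What is shaped like the tier_small but green is not meant. Of the things shaped like the stand, the wooden one is meant.

How it is judged (in metres and radians):
On the way, in this order (a step that is already met when the one before it is completed fails the run):
1. the large blue tier is fully down on the stand's foot, released (horizontal distance between tier_large and stand below 0.006 m and z of tier_large in the frame of stand between 0.008 and 0.016 m and angle between tier_large's own z axis and vertical below 0.08 rad and linear speed of tier_large below 0.03 m/s and contact force between tier_large and the fingers below 0.05 N), for 0.2 s.
2. the middle pink tier is fully down on the blue one's hub, released (horizontal distance between tier_middle and stand below 0.006 m and z of tier_middle in the frame of stand between 0.038 and 0.046 m and angle between tier_middle's own z axis and vertical below 0.08 rad and linear speed of tier_middle below 0.03 m/s and contact force between tier_middle and the fingers below 0.05 N), for 0.2 s.
3. the small cream tier is fully down on the pink one's hub, released (horizontal distance between tier_small and stand below 0.006 m and z of tier_small in the frame of stand between 0.068 and 0.076 m and angle between tier_small's own z axis and vertical below 0.08 rad and linear speed of tier_small below 0.03 m/s and contact force between tier_small and the fingers below 0.05 N), for 0.2 s.
At the end, for the whole second after the job is handed in: All three tiers are on the spindle, hub up, released and at rest: blue on the foot (underside 12 mm above the bench), pink on the blue hub (42 mm), cream on the pink hub (72 mm); each within 4 mm of that height, within 6 mm of the spindle's axis and level within 0.08 rad (all of step 1 and all of step 2 and all of step 3); the robot touches nothing.
It fails at once if a tier is let drop down the spindle (faster than 0.6 m/s while threaded on it) ((horizontal distance between tier_large and stand below 0.012 m and z of tier_large in the frame of stand below 0.1 m and linear speed of tier_large above 0.6 m/s) or (horizontal distance between tier_middle and stand below 0.012 m and z of tier_middle in the frame of stand below 0.1 m and linear speed of tier_middle above 0.6 m/s) or (horizontal distance between tier_small and stand below 0.012 m and z of tier_small in the frame of stand below 0.1 m and linear speed of tier_small above 0.6 m/s)).
It fails at once if a bystander (pliers, bangle, glue, jar, bowl, punch) is moved more than 40 mm (distance of any of pliers, bangle, glue, bead_jar, bead_bowl, punch from where it was at the start of the episode above 0.04 m).
It also fails if it takes over 72 s, if anything falls off the work surface, if the arm or the gripper's body presses on something with over 40 N, if the wrist force passes 120 N, or if a joint passes its speed limit or range.

## Working session

There is one attempt and no reset: what is moved stays moved. The work goes in short steps, Python scripts to look and compute and a shell command to move; the robot and the scene stay as the last step left them, time stands still between calls to the robot, and variables do not carry over. Pictures are saved under pics/ and viewed, at most 10 in all, crops included, and the job is handed in when it is done.

```bash
mkdir -p pics; ls
cat > h.py <<'E'
import numpy as np, cv2, sys
from plant import *
from scipy.spatial.transform import Rotation as R
def P(cam):
    c=camera_params(cam); return np.array(c["mtx"]),np.array(c["rvec"],float).ravel(),np.array(c["tvec"],float).ravel()
def ray(cam,uv,z,p=None):
    K,r,t=p or P(cam); M=R.from_rotvec(r).as_matrix(); o=-M.T@t
    d=M.T@np.linalg.inv(K)@np.array([uv[0],uv[1],1.]); s=(z-o[2])/d[2]; return (o+s*d)
def proj(cam,X,p=None):
    K,r,t=p or P(cam); return cv2.projectPoints(np.array(X,float).reshape(-1,3),r,t,K,None)[0].reshape(-1,2)
def save(n,im,s=1): cv2.imwrite("pics/"+n,cv2.resize(im[:,:,::-1],None,fx=s,fy=s,interpolation=cv2.INTER_CUBIC))
E
python3 - <<'E'
from h import *
a=snapshot("scene");b=snapshot("side")
save("a.png",np.vstack([a]) ,1.4)
save("b.png",b,1.4)
zz=dict(stand=0,spindle_tip=.106,tier_large=0,tier_middle=0,tier_small=0,pliers=0,bangle=0,glue=0,bead_jar=0,bead_bowl=0,punch=0)
for cam in("scene","side"):
  for k,z in zz.items():
    print(cam,k,[(round(d["p"],2),np.round(d["uv"]).tolist(),np.round(ray(cam,d["uv"],z)[:2],3).tolist()) for d in landmark_of(cam,k)[:3]])
E
```

```text
pics
scene stand [(0.97, [297.0, 165.0], [0.345, -0.259]), (0.56, [259.0, 182.0], [0.512, -0.246])]
scene spindle_tip [(0.8, [255.0, 155.0], [0.519, -0.244]), (0.78, [297.0, 139.0], [0.355, -0.245])]
scene tier_large [(0.55, [321.0, 219.0], [0.479, 0.024])]
scene tier_middle [(0.9, [412.0, 268.0], [0.428, 0.312])]
scene tier_small [(0.96, [281.0, 249.0], [0.643, 0.056]), (0.6, [268.0, 222.0], [0.607, -0.055])]
scene pliers [(0.56, [338.0, 311.0], [0.661, 0.297])]
scene bangle [(0.5, [207.0, 195.0], [0.68, -0.286])]
scene glue [(0.97, [242.0, 281.0], [0.784, 0.093])]
scene bead_jar [(0.87, [270.0, 310.0], [0.779, 0.204])]
scene bead_bowl [(0.64, [215.0, 157.0], [0.544, -0.484]), (0.19, [205.0, 196.0], [0.686, -0.286])]
scene punch [(0.56, [454.0, 317.0], [0.473, 0.462])]
side stand [(0.84, [343.0, 208.0], [0.509, -0.23]), (0.71, [393.0, 227.0], [0.344, -0.258])]
side spindle_tip []
side tier_large [(0.94, [302.0, 246.0], [0.472, -0.006])]
side tier_middle [(0.73, [216.0, 316.0], [0.439, 0.327])]
side tier_small [(0.69, [245.0, 227.0], [0.65, 0.047]), (0.69, [277.0, 220.0], [0.608, -0.044]), (0.18, [343.0, 180.0], [0.616, -0.365])]
side pliers [(0.97, [167.0, 261.0], [0.684, 0.296])]
side bangle [(0.21, [205.0, 219.0], [0.767, 0.106])]
side glue [(0.49, [203.0, 217.0], [0.779, 0.102]), (0.4, [152.0, 336.0], [0.491, 0.467])]
side bead_jar [(0.69, [179.0, 233.0], [0.765, 0.2])]
side bead_bowl [(0.93, [377.0, 177.0], [0.546, -0.459])]
side punch [(0.76, [152.0, 333.0], [0.499, 0.463]), (0.43, [318.0, 179.0], [0.681, -0.309]), (0.19, [344.0, 210.0], [0.501, -0.224])]
```

View pics/a.png

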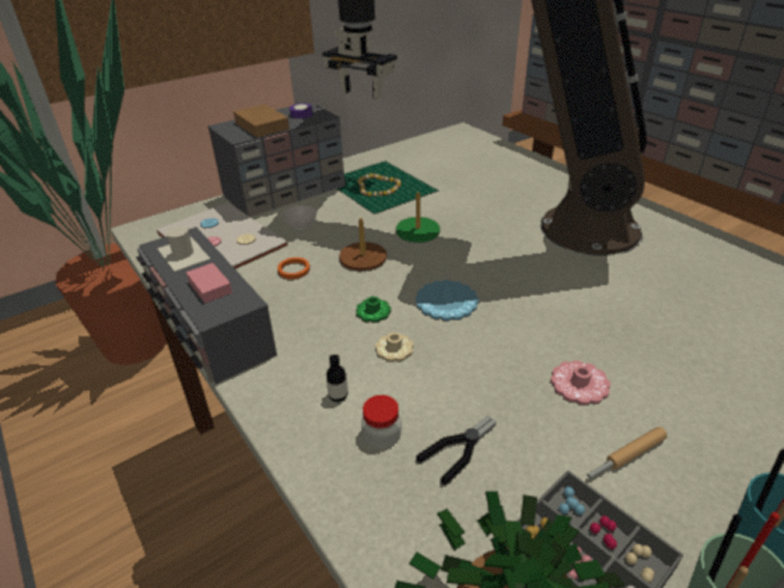

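Run:
```python
from h import *
b=snapshot("scene"); save("c.png",b[130:280,190:350],4)
o=get_obs(); print(o["clock"],o["tool_pos"],o["orientation"],o["opening"])
K,r,t=P("wrist"); 
M=R.from_euler("xyz",o["orientation"],degrees=True).as_matrix(); print(np.round(M,3))
c=R.from_rotvec(r).as_matrix(); print(np.round(M.T@(-c.T@t-o["tool_pos"]),3), np.round(M.T@c.T,2).tolist(),K[0,0])
```

```text
1.25 [ 0.2476626  -0.62790859  0.22656008] [ 1.79999931e+02 -2.59412099e-03 -1.58472793e+02] 0.08757939778108825
[[-0.93  -0.367 -0.   ]
 [-0.367  0.93  -0.   ]
 [ 0.     0.    -1.   ]]
[ 0.066 -0.001 -0.158] [[-0.0, -0.97, -0.25], [1.0, -0.0, 0.0], [-0.0, -0.25, 0.97]] 344.97045699041286
```

View pics/c.png

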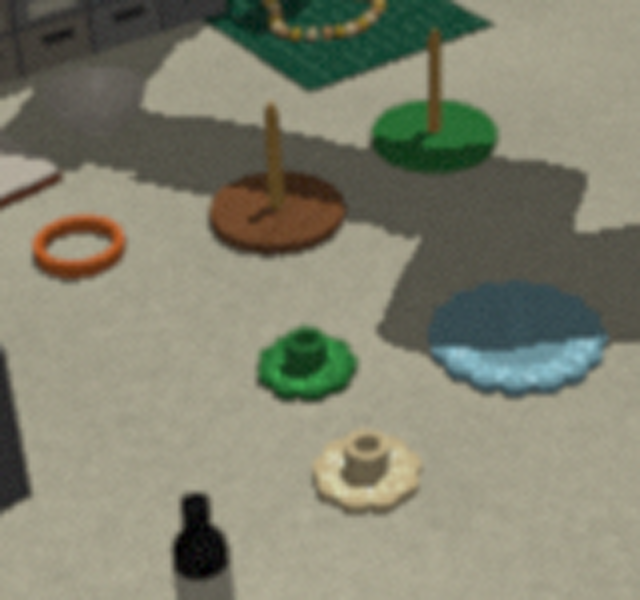

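The picture shows two stands: the brown wooden one at scene px (259,182) and a green one at (297,165). The wooden one is meant. There are also two small tiers: cream at (281,249), which is the one meant, and a green look-alike at (268,222). The blue tier is at about (320,214) and the pink one at about (414,270). The blue hub doesn't show clearly, so I'll check it from the side.

Run:
```python
from h import *
b=snapshot("side"); save("d.png",b[150:350,190:430],3)
s=snapshot("scene"); 
for cam,z in (("scene",.008),("side",.008)):
  for k in("tier_large","tier_middle","tier_small","stand"):
    for d in cut_out(cam,k)[:2]:
      m=d["pixels"].astype(np.uint8); c=max(cv2.findContours(m,0,1)[0],key=len)
      e=cv2.minEnclosingCircle(c); q=cv2.fitEllipse(cv2.convexHull(c)); print(cam,k,round(d["p"],2),d["rect"],np.round(q[0]).tolist(),np.round(ray(cam,q[0],.006),3)[:2])
```

```text
scene tier_middle 0.76 [391.8, 258.1, 43.6, 33.3] [414.0, 273.0] [0.442 0.328]
scene tier_small 0.64 [258.7, 211.1, 21.8, 18.7] [267.0, 221.0] [ 0.61  -0.057]
scene stand 0.69 [241.8, 156.9, 35.4, 38.5] [259.0, 177.0] [ 0.498 -0.266]
scene stand 0.63 [284.8, 136.8, 30.4, 38.1] [297.0, 157.0] [ 0.319 -0.291]
side tier_large 0.73 [278.3, 231.8, 44.7, 28.8] [300.0, 248.0] [0.466 0.008]
side tier_middle 0.94 [195.2, 297.3, 39.9, 33.2] [216.0, 314.0] [0.437 0.326]
side tier_small 0.64 [232.9, 217.8, 27.2, 23.1] [244.0, 228.0] [0.642 0.059]
side tier_small 0.6 [269.6, 209.2, 24.8, 16.7] [280.0, 217.0] [ 0.608 -0.057]
side stand 0.63 [323.5, 177.4, 34.5, 39.6] [342.0, 198.0] [ 0.542 -0.269]
side stand 0.58 [374.2, 214.5, 14.3, 22.2] [382.0, 225.0] [ 0.369 -0.235]
```

View pics/d.png

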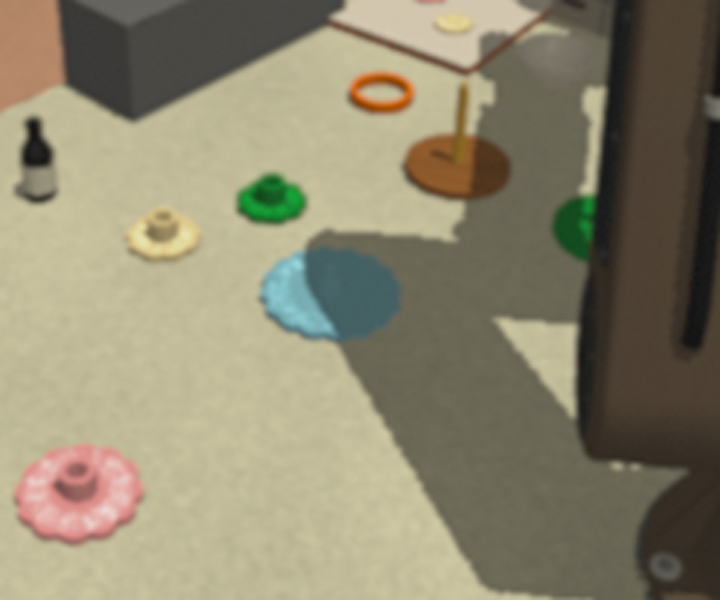

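The side picture shows the cream tier at crop (163,235), with the green look-alike at (270,198). The blue tier at (330,293) is half in shadow and the pink one is at (78,492). The wooden stand is at (458,165). 

For the large tier, a vertical gripper body would hit the spindle before the tier got home. I'll grasp that one with the gripper tilted about the closing axis. First I'll move above the blue tier.

```bash
cat > to.py <<'E'
# prints the row (tool axes, units) for a world target: x y z roll pitch yaw
from h import *
def row(p,e):
    o=get_obs(); M=R.from_euler("xyz",o["orientation"],degrees=True)
    s=M.inv().apply(np.array(p)-o["tool_pos"])/.3; w=(M.inv()*R.from_euler("xyz",e,degrees=True)).as_rotvec()/np.pi
    n=max(np.linalg.norm(s)*300/41.7,np.linalg.norm(w)*180/7.16)
    return np.round(np.r_[s,w],4).tolist(),round(n,1)
if __name__=="__main__":
    a=list(map(float,sys.argv[1:])); o=get_obs(); print(np.round(o["tool_pos"],4),np.round(o["orientation"],2),round(o["clock"],1)); print(*row(a[:3],a[3:]))
E
r="-.73 .85 0 0 0 .12"; python3 -m inch '-.73 .85 0 0 0 .12;-.73 .85 0 0 0 .12;-.73 .85 0 0 0 .12;-.73 .85 0 0 0 .12;-.73 .85 0 0 0 .12;-.73 .85 0 0 0 .12;-.73 .85 0 0 0 .12;-.73 .85 0 0 0 .12;-.73 .85 0 0 0 .12;-.73 .85 0 0 0 .12'
python3 to.py .455 0.01 .227 180 0 180
```

```text
clock: 2.58
tool_pos: [0.3589, -0.3082, 0.2273]
orientation: [-180.0, 0.1, -179.8]
force: [0.5, -0.4, -0.3]
opening: 0.0875
gripper_force: 0.0
[ 0.3589 -0.3082  0.2273] [-1.7998e+02  1.0000e-01 -1.7981e+02] 2.6
[-0.3239, 1.0597, 0.0012, -0.0001, 0.0006, 0.001] 8.0
```

```bash
python3 -m inch '-.3 .2 0 0 0 0;-.3 .2 0 0 0 0;-.3 .2 0 0 0 0;-.3 .2 0 0 0 0;-.3 .2 0 0 0 0' >/dev/null
python3 - <<'E'
from h import *
o=get_obs();print(o["tool_pos"],o["qvel"])
p=P("wrist");s=snapshot("wrist");save("e.png",s,1.2)
for k,z in(("stand",0),("spindle_tip",.106)):
  for d in landmark_of("wrist",k):print(k,d["p"],d["uv"],ray("wrist",d["uv"],z,p))
E
```

```text
[ 0.44858581 -0.25059247  0.22603925] [-1.45300057 -1.16340243 -1.31670683 -0.11806337 -0.20433806  0.40876832]
stand 0.82 [281.7, 79.1] [ 0.34202175 -0.2489989   0.        ]
stand 0.8 [293.3, 236.4] [ 0.51608947 -0.23526078  0.        ]
spindle_tip 0.9 [277.8, 64.9] [ 0.34332401 -0.25269016  0.106     ]
```

View pics/e.png

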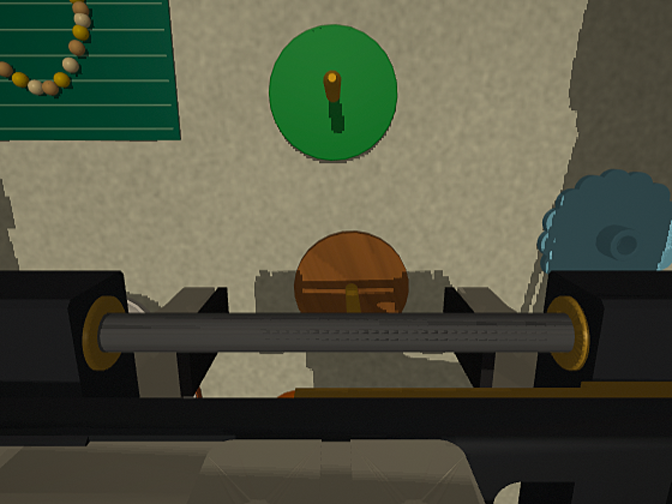

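```bash
python3 to.py .42 0.01 .227 180 0 180
```

```text
[ 0.4471 -0.2513  0.2264] [ 1.8000e+02 -3.0000e-02  1.7986e+02] 3.1
[0.0926, 0.8707, -0.0019, 0.0, -0.0002, -0.0008] 6.3
```

The wrist view shows the hub on the blue tier at (615,240). The gripper rod hides whatever is near the TCP, and only the robot side shows clearly. I'll look from further out, so that the stand, the blue tier and then the others are in view.

```bash
python3 -m inch '-.51 .45 0 0 0 0;-.51 .45 0 0 0 0;-.51 .45 0 0 0 0;-.51 .45 0 0 0 0;-.51 .45 0 0 0 0;-.51 .45 0 0 0 0;-.51 .45 0 0 0 0;-.51 .45 0 0 0 0' | head -2
python3 - <<'E'
from h import *
o=get_obs();print(o["tool_pos"],abs(np.array(o["qvel"])).max())
p=P("wrist");s=snapshot("wrist");save("f.png",s,1.4)
for k,z in(("stand",0),("spindle_tip",.106),("tier_large",0),("tier_small",0)):
  for d in landmark_of("wrist",k):print(k,d["p"],d["uv"],ray("wrist",d["uv"],z,p))
print(p[0].tolist(),p[1].tolist(),p[2].tolist())
E
```

```text
clock: 3.82
tool_pos: [0.6004, -0.1165, 0.2263]
[ 0.60035549 -0.1164886   0.22628832] 0.971761356115191
stand 0.61 [168.1, 105.3] [ 0.51991578 -0.23614515  0.        ]
tier_large 0.81 [400.4, 56.3] [0.47184017 0.00809577 0.        ]
tier_small 0.72 [329.6, 189.8] [ 0.61237397 -0.06050124  0.        ]
[[344.97045699041286, 0.0, 279.48269296719394], [0.0, 344.97045699041286, 206.6965599392373], [0.0, 0.0, 1.0]] [-2.0927071097930803, -2.0873248704749328, -0.26043399028738623] [0.11583418221864339, -0.6130413908700554, 0.24132468421621092]
```

View pics/f.png

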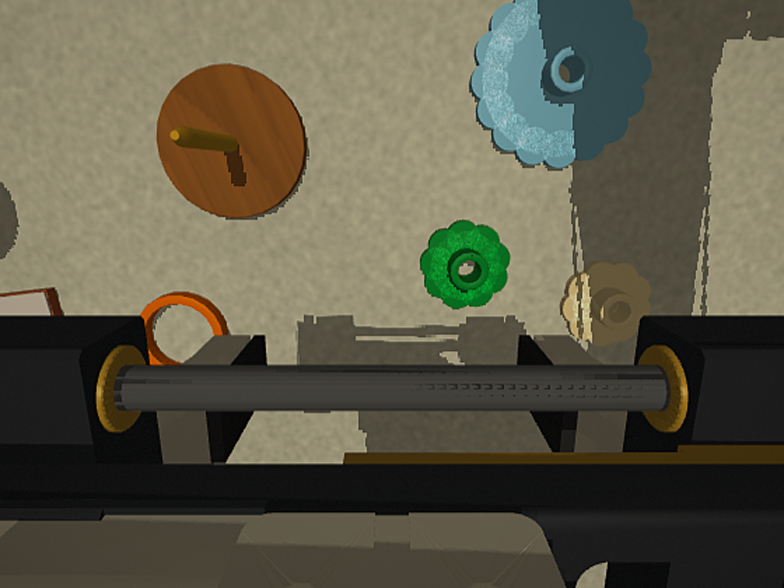

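In f.png the wooden stand's foot centre is at (232,141) and its tip at (175,136). The blue hub's top ring is at (569,71), the green look-alike at (466,266) and the cream tier at (617,305). I'll refine the stand and the blue hub from this picture, using the saved file.

Run:
```python
from h import *
o=get_obs();p=P("wrist");s=snapshot("wrist");np.save("f.npy",s)
hsv=cv2.cvtColor(s,cv2.COLOR_RGB2HSV).astype(int)
m=((hsv[:,:,0]<16)&(hsv[:,:,1]>95)).astype(np.uint8); m[:40]=0;m[160:]=0;m[:,:105]=0;m[:,230:]=0
m=cv2.morphologyEx(m,3,np.ones((7,7)))
c=max(cv2.findContours(m,0,1)[0],key=cv2.contourArea); h=cv2.convexHull(c)
q=cv2.fitEllipse(c);print("foot",q)
# Fit circle r .055 z .012 by rays
W=np.array([ray("wrist",u[0],.012,p)[:2] for u in c]);A=np.c_[2*W,np.ones(len(W))];x=np.linalg.lstsq(A,(W**2).sum(1),rcond=None)[0];print("foot c",x[:2],np.sqrt(x[2]+x[:2]@x[:2]))
print("tip",ray("wrist",(125,97),.106,p)); print("hub",ray("wrist",(406.4,50.7),.03,p))
# large disc outline fit
m=((hsv[:,:,0]>85)&(hsv[:,:,0]<110)&(hsv[:,:,1]>60)).astype(np.uint8);m[150:]=0
c=max(cv2.findContours(m,0,1)[0],key=cv2.contourArea)
W=np.array([ray("wrist",u[0],.008,p)[:2] for u in c if u[0][1]>2]);A=np.c_[2*W,np.ones(len(W))];x=np.linalg.lstsq(A,(W**2).sum(1),rcond=None)[0];print("blue c",x[:2],np.sqrt(x[2]+x[:2]@x[:2]))
t=proj("wrist",[[.515,-.24,.106],[.515,-.24,.012]],p);print(t)
im=np.hstack([cv2.resize(s[70:130,105:175],(420,360),interpolation=2),cv2.resize(s[25:80,375:438],(380,360),interpolation=2)]);save("g.png",im)
```

```text
foot ((165.1179656982422, 100.11900329589844), (102.39104461669922, 112.02871704101562), 143.06503295898438)
foot c [ 0.51755736 -0.2353327 ] 0.05417528625171652
tip [ 0.51801183 -0.23637423  0.106     ]
hub [0.47220128 0.00377554 0.03      ]
blue c [0.47068599 0.00458679] 0.06288957039569387
[[119.83949309  92.91204314]
 [160.56505648  99.572422  ]]
```

View pics/g.png

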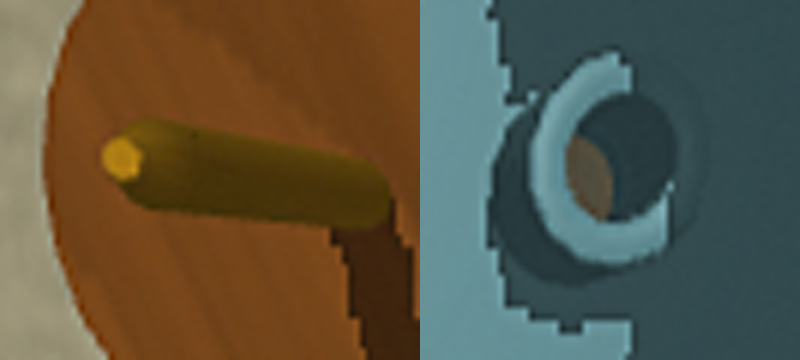

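```bash
python3 -m inch '.22 .405 .2 0 .233 0;.22 .405 .2 0 .233 0;.22 .405 .2 0 .233 0;.22 .405 .2 0 .233 0;.22 .405 .2 0 .233 0;.22 .405 .2 0 .233 0;.22 .405 .2 0 .233 0;.22 .405 .2 0 .233 0;.22 .405 .2 0 .233 0'
python3 to.py .5336 .0053 .0913 180 -42 180; python3 -c "
from h import *;print(np.round(get_obs()['joint_pos']))"
```

```text
clock: 4.87
tool_pos: [0.5355, 0.0055, 0.1665]
orientation: [-180.0, -41.8, 179.9]
force: [-0.3, -0.4, 0.7]
opening: 0.0878
gripper_force: 0.0
[0.5355 0.0055 0.1665] [-179.98  -41.82  179.89] 4.9
[-0.1625, -0.0007, 0.191, 0.0003, 0.001, -0.0005] 1.8
[  14.   37.   11.  -10. -105. -103.]
```

```bash
python3 -m inch '-.162 -.001 .191 0 .001 0;-.162 -.001 .191 0 .001 0;-.162 -.001 .191 0 .001 0;-.162 -.001 .191 0 .001 0' >/dev/null
python3 to.py .4666 .0053 .017 180 -42 180
python3 - <<'E'
from h import *
o=get_obs();p=P("wrist");s=snapshot("wrist");save("i.png",s,1.2)
for d in landmark_of("wrist","tier_large"):print(d["p"],d["uv"],ray("wrist",d["uv"],0,p))
print(proj("wrist",[[.4706,.0053,.03],[.4666,.0053,.017]],p)*1.2)
E
```

```text
[0.5325 0.0053 0.0932] [-179.97  -42.06  179.92] 5.2
[-0.0071, 0.0001, 0.3359, 0.0001, -0.0003, -0.0003] 2.4
0.6 [281.2, 221.9] [0.46964245 0.00582286 0.        ]
[[336.83230398 246.77361654]
 [336.74007032 250.75645765]]
```

View pics/i.png

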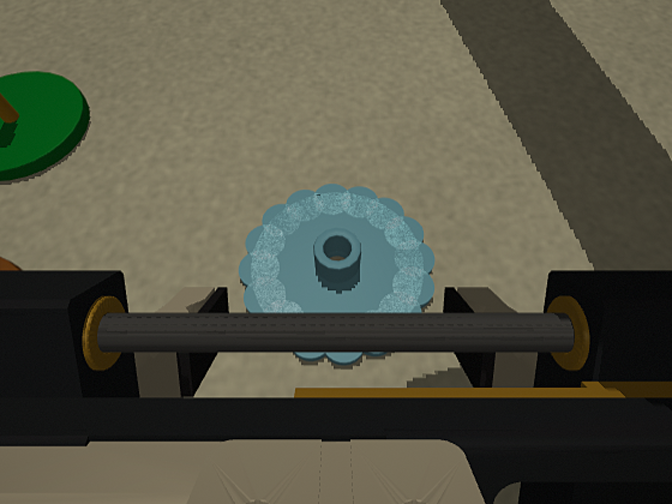

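The hub appears at (337,246), exactly where it was predicted. I'll advance and grip.

```bash
python3 -m inch '-.007 0 .1 0 0 0;-.007 0 .2 0 0 0;-.007 0 .27 0 0 0;-.007 0 .31 0 0 0;-.007 0 .336 0 0 0;-.007 0 .336 0 0 0;-.007 0 .336 0 0 0'
python3 -m inch '0 0 0 0 0 0;0 0 0 0 0 0;0 0 0 0 0 0;0 0 0 0 0 0;0 0 0 0 0 0;0 0 0 0 0 0;0 0 0 0 0 0;0 0 0 0 0 0' 1
```

```text
clock: 5.88
tool_pos: [0.4685, 0.0059, 0.0169]
orientation: [180.0, -41.9, 180.0]
force: [0.7, -0.4, 0.3]
opening: 0.0879
gripper_force: 0.0
clock: 6.55
tool_pos: [0.467, 0.0058, 0.0152]
orientation: [-180.0, -42.1, 179.9]
force: [0.2, 0.6, -0.1]
opening: 0.0397
gripper_force: 0.0
```

```bash
python3 -m inch '0 0 0 0 0 0;0 0 0 0 0 0;0 0 0 0 0 0;0 0 0 0 0 0'
python3 -m inch '.07 0 -.07 0 0 0;.07 0 -.07 0 0 0;.07 0 -.07 0 0 0;.07 0 -.07 0 0 0'
python3 to.py .467 .0058 .14 180 -42 180
```

```text
clock: 6.88
tool_pos: [0.467, 0.0058, 0.0153]
orientation: [180.0, -42.1, 179.9]
force: [-0.1, 0.2, -0.3]
opening: 0.0285
gripper_force: 30.0
clock: 7.22
tool_pos: [0.4656, 0.0059, 0.0449]
orientation: [180.0, -42.1, 179.9]
force: [-0.1, -0.1, -1.3]
opening: 0.0288
gripper_force: 30.0
[0.4656 0.0059 0.0449] [179.97 -42.08 179.94] 7.2
[0.2089, -0.0002, -0.2384, 0.0004, -0.0004, -0.0003] 2.3
```

Gripped and lifted. I'll raise it and carry it over the spindle.

```bash
python3 -m inch '.21 0 -.24 0 0 0;.21 0 -.24 0 0 0;.21 0 -.24 0 0 0;.21 0 -.24 0 0 0' | sed -n 2,4p
python3 -m inch '-.107 -.8 -.097 0 0 0;-.107 -.8 -.097 0 0 0;-.107 -.8 -.097 0 0 0;-.107 -.8 -.097 0 0 0;-.107 -.8 -.097 0 0 0;-.107 -.8 -.097 0 0 0;-.107 -.8 -.097 0 0 0;-.107 -.8 -.097 0 0 0;-.107 -.8 -.097 0 0 0;-.107 -.8 -.097 0 0 0'
python3 to.py .514 -.236 .15 180 -42 180
python3 - <<'E'
from h import *
for i in range(2):
  for k,z in(("tier_large",.135),):
    for cam in("scene","side","wrist"):
      s=snapshot(cam)
      o=get_obs()
      for d in landmark_of(cam,k)[:2]:print(cam,d["p"],d["uv"],ray(cam,d["uv"],o["tool_pos"][2]-.0153))
print(o["tool_pos"])
E
```

```text
tool_pos: [0.469, 0.0059, 0.1435]
orientation: [179.9, -41.8, -180.0]
force: [0.3, -0.4, -0.0]
clock: 8.38
tool_pos: [0.5099, -0.2334, 0.14]
orientation: [180.0, -42.2, 180.0]
force: [0.5, -0.2, -0.9]
opening: 0.0288
gripper_force: 30.0
[ 0.5099 -0.2334  0.14  ] [179.96 -42.18 180.  ] 8.4
[0.0124, -0.0085, -0.0338, 0.0002, -0.001, -0.0] 0.3
scene 0.94 [257.8, 154.2] [ 0.52942858 -0.21295067  0.1250264 ]
side 0.48 [349.3, 171.8] [ 0.50630382 -0.24345667  0.12543651]
scene 0.66 [256.5, 152.2] [ 0.52619111 -0.22494634  0.12554187]
side 0.4 [346.7, 172.7] [ 0.50838069 -0.23383332  0.12550637]
[ 0.51018585 -0.23416463  0.14073907]
```

```bash
python3 -m inch '-.044 -.006 .03 0 0 0;-.044 -.006 .03 0 0 0;-.044 -.006 .03 0 0 0;-.044 -.006 .03 0 0 0;-.044 -.006 .03 0 0 0' | sed -n 1,4p
python3 - <<'E'
from h import *
o=get_obs();p=P("wrist");w=snapshot("wrist");a=snapshot("scene");b=snapshot("side");print(o["tool_pos"])
t=np.array(o["tool_pos"]);u=t+[.0036,0,-.0153]
print("hubtop",proj("wrist",u+[0,0,.03],p),"tip",proj("wrist",[.5175,-.236,.106],p))
im=np.hstack([cv2.resize(w[150:270,210:350],(350,300)),cv2.resize(a[125:185,225:295],(350,300))])
im=np.vstack([im,np.hstack([cv2.resize(b[140:200,315:385],(350,300)),cv2.resize(w,(350,300))])]);save("j.png",im)
for c in("scene","side"):print(c,proj(c,[u,[.5175,-.236,.106],[.5175,-.236,.012]]))
E
```

```text
clock: 9.4
tool_pos: [0.5139, -0.2362, 0.1252]
orientation: [-180.0, -42.1, 179.9]
force: [-0.0, 0.3, -0.1]
[ 0.5139118  -0.23617932  0.12523854]
hubtop [[281.64987533 253.02592097]] tip [[281.58501696 275.16326183]]
scene [[257.13974799 154.42313215]
 [257.246193   155.56532609]
 [258.8713894  181.14083339]]
side [[344.37923826 175.86399709]
 [344.24800234 177.02803364]
 [342.03413156 203.24296753]]
```

View pics/j.png

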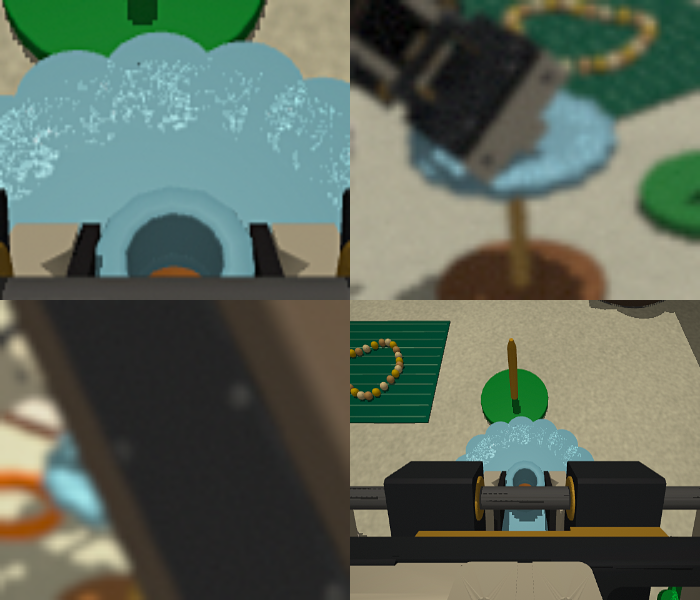

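The hub ring sits within about 1 mm of its prediction, over the spindle. I'll lower it in stages, watching the force.

```bash
python3 -m inch '-.011 .003 .012 0 0 0;-.022 .003 .025 0 0 0;-.034 .003 .037 0 0 0;-.045 .003 .05 0 0 0;-.045 .003 .05 0 0 0' | sed -n 2,4p
python3 -m inch '-.011 0 .012 0 0 0;-.022 0 .025 0 0 0;-.034 0 .037 0 0 0;-.045 0 .05 0 0 0;-.045 0 .05 0 0 0' | sed -n 2,4p
```

```text
tool_pos: [0.5131, -0.235, 0.1035]
orientation: [180.0, -42.2, 179.9]
force: [-0.4, -1.3, -0.9]
tool_pos: [0.5132, -0.235, 0.0835]
orientation: [180.0, -42.2, 179.9]
force: [-1.5, -0.4, -1.2]
```

```bash
python3 -m inch '-.022 0 .025 0 0 0;-.045 0 .05 0 0 0;-.067 0 .075 0 0 0;-.089 0 .099 0 0 0;-.089 0 .099 0 0 0' | sed -n 2,4p
python3 -m inch '-.011 0 .012 0 0 0;-.022 0 .025 0 0 0;-.034 0 .037 0 0 0;-.034 0 .037 0 0 0' | sed -n 1,4p
```

```text
tool_pos: [0.5123, -0.2348, 0.0422]
orientation: [179.9, -42.3, 179.9]
force: [-0.6, -0.4, -1.7]
clock: 11.13
tool_pos: [0.5134, -0.235, 0.0288]
orientation: [180.0, -42.2, 179.9]
force: [-0.2, -0.4, -1.8]
```

```bash
python3 -m inch '-.002 0 .0025 0 0 0;-.004 0 .0045 0 0 0;-.004 0 .0045 0 0 0' | sed -n 2,4p
python3 -m inch '-.002 0 .0025 0 0 0;-.002 0 .0025 0 0 0' | sed -n 2,4p
```

```text
tool_pos: [0.5139, -0.2352, 0.0281]
orientation: [-180.0, -42.1, 179.9]
force: [-0.1, 0.4, -0.5]
tool_pos: [0.5139, -0.2353, 0.0273]
orientation: [-180.0, -42.1, 179.9]
force: [0.4, -0.7, -0.1]
```

```bash
python3 -m inch '0 0 0 0 0 0;0 0 0 0 0 0;0 0 0 0 0 0;0 0 0 0 0 0;0 0 0 0 0 0;0 0 0 0 0 0' -1 | tail -2
python3 -m inch '0 0 -.07 0 0 0;0 0 -.2 0 0 0;0 0 -.33 0 0 0;0 0 -.4 0 0 0;0 0 -.4 0 0 0'
python3 - <<'E'
from h import *
a=snapshot("wrist");p=P("wrist")
for d in landmark_of("wrist","tier_large")[:2]:print(d["p"],d["uv"],ray("wrist",d["uv"],.012,p))
print(get_obs()["joint_pos"])
E
python3 to.py .55 .33 .23 180 0 180
```

```text
opening: 0.0632
gripper_force: 0.0
clock: 12.47
tool_pos: [0.5981, -0.2358, 0.1195]
orientation: [-179.8, -41.7, 179.9]
force: [-1.1, -0.0, -0.4]
opening: 0.0875
gripper_force: 0.0
0.79 [281.0, 211.9] [ 0.51845713 -0.23486246  0.012     ]
[  -2.94182243   47.6041354    20.17160627    1.97118209 -104.57704769
  -87.3624794 ]
[ 0.5946 -0.2351  0.116 ] [179.98 -42.05 179.94] 12.6
[0.3664, 1.8836, -0.1805, 0.0002, -0.2336, -0.0004] 13.9
```

```bash
python3 -m inch '.05 .95 -.05 0 0 0;.05 .95 -.05 0 0 0;.05 .95 -.05 0 0 0;.05 .95 -.05 0 0 0;.05 .95 -.05 0 0 0;.05 .95 -.05 0 0 0;.05 .95 -.05 0 0 0;.05 .95 -.05 0 0 0' | sed -n 2,3p
python3 -m inch '.147 .92 .205 0 0 0;.147 .92 .205 0 0 0;.147 .92 .205 0 0 0;.147 .92 .205 0 0 0;.147 .92 .205 0 0 0;.147 .92 .205 0 0 0;.147 .92 .205 0 0 0;.147 .92 .205 0 0 0;.147 .92 .205 0 0 0' | sed -n 2,3p
python3 - <<'E'
from h import *
p=P("wrist");s=snapshot("wrist");np.save("k.npy",s);print(get_obs()["tool_pos"])
for d in landmark_of("wrist","tier_middle"):print(d["p"],d["uv"],ray("wrist",d["uv"],0,p))
def fit(s,lo,hi,sat,z,r):
  h=cv2.cvtColor(s,cv2.COLOR_RGB2HSV).astype(int);H=(h[:,:,0]+20)%180
  m=((H>=lo)&(H<=hi)&(h[:,:,1]>sat)).astype(np.uint8)
  n,l,st,_=cv2.connectedComponentsWithStats(m);i=1+st[1:,4].argmax();c=max(cv2.findContours((l==i).astype(np.uint8),0,1)[0],key=cv2.contourArea)
  W=np.array([ray("wrist",u[0],z,p)[:2] for u in c]);A=np.c_[2*W,np.ones(len(W))];x=np.linalg.lstsq(A,(W**2).sum(1),rcond=None)[0]
  print(st[i],x[:2],np.sqrt(x[2]+x[:2]@x[:2]))
fit(s,5,30,60,.006,.05)
E
```

```text
tool_pos: [0.5925, 0.0564, 0.1368]
orientation: [179.9, -42.1, -179.7]
tool_pos: [0.5178, 0.3273, 0.12]
orientation: [-179.9, -42.2, -179.9]
[0.51858217 0.3258949  0.12019423]
0.84 [276.1, 219.7] [0.43955104 0.32320715 0.        ]
[ 221  171  112   90 8127] [0.43821085 0.32388291] 0.04759667901043169
```

```bash
python3 to.py .4975 .3235 .0865 180 -42 180;python3 to.py .4355 .3235 .0165 180 -42 180
```

```text
[0.5192 0.3251 0.1204] [-179.9   -42.21  179.87] 14.1
[-0.0225, -0.0052, 0.1323, -0.0001, -0.0012, -0.0005] 1.0
[0.5192 0.3251 0.1204] [-179.9   -42.21  179.87] 14.1
[-0.0262, -0.0051, 0.444, -0.0001, -0.0012, -0.0005] 3.2
```

```bash
python3 -m inch '-.024 -.005 .1 0 -.001 0;-.026 -.005 .2 0 -.001 0;-.026 -.005 .3 0 -.001 0;-.026 -.005 .37 0 -.001 0;-.026 -.005 .42 0 -.001 0;-.026 -.005 .443 0 -.001 0;-.026 -.005 .443 0 -.001 0;-.026 -.005 .443 0 -.001 0' | sed -n 2,4p
python3 to.py .4355 .3235 .0165 180 -42 180
python3 - <<'E'
from h import *
s=snapshot("wrist");p=P("wrist");save("l.png",s[100:330,150:420],2.2);print(get_obs()["tool_pos"])
print((proj("wrist",[[.4395,.3235,.03],[.4395,.3235,.008]],p)-[150,100])*2.2)
E
```

```text
tool_pos: [0.4373, 0.3236, 0.0177]
orientation: [-180.0, -41.9, 179.9]
force: [-0.3, -1.1, 0.0]
[0.4373 0.3236 0.0177] [-179.98  -41.92  179.87] 14.8
[0.002, -0.0005, 0.007, 0.0004, 0.0004, -0.0006] 0.1
[0.43778554 0.32399167 0.01796589]
[[287.15735411 332.82896911]
 [286.78342106 365.74937989]]
```

View pics/l.png

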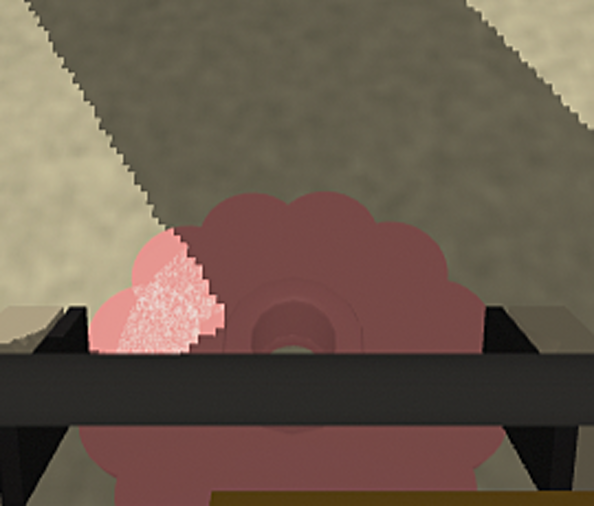

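The pink hub ring is centred at about crop (293,338), within 1.5 mm of the estimate and between the pads. I'll grip it.

```bash
python3 -m inch '0 .002 .004 0 0 0;0 .002 .004 0 0 0;0 .002 .004 0 0 0;0 .002 .004 0 0 0;0 .002 .004 0 0 0;0 .002 .004 0 0 0;0 .002 .004 0 0 0;0 .002 .004 0 0 0;0 .002 .004 0 0 0;0 .002 .004 0 0 0' 1|tail -2
python3 -m inch '0 0 0 0 0 0;0 0 0 0 0 0;0 0 0 0 0 0' 
python3 -m inch '.07 0 -.07 0 0 0;.14 0 -.14 0 0 0;.23 0 -.25 0 0 0;.3 0 -.33 0 0 0;.3 0 -.33 0 0 0;.3 0 -.33 0 0 0'
python3 to.py .5144 -.2360 .15 180 -42 180
```

```text
opening: 0.0292
gripper_force: 30.0
clock: 15.88
tool_pos: [0.4356, 0.325, 0.0165]
orientation: [-180.0, -41.9, 179.9]
force: [-0.7, 0.6, -0.5]
opening: 0.0294
gripper_force: 30.0
clock: 16.38
tool_pos: [0.436, 0.3257, 0.1526]
orientation: [179.7, -41.7, -179.9]
force: [0.2, 0.1, -1.5]
opening: 0.0293
gripper_force: 30.0
[0.436  0.3257 0.1526] [ 179.74  -41.68 -179.9 ] 16.4
[-0.1985, -1.872, -0.1736, 0.0011, 0.0018, 0.0004] 13.6
```

```bash
python3 -m inch '-.11 -.95 -.09 0 0 0;-.11 -.95 -.09 0 0 0;-.11 -.95 -.09 0 0 0;-.11 -.95 -.09 0 0 0;-.11 -.95 -.09 0 0 0;-.11 -.95 -.09 0 0 0;-.11 -.95 -.09 0 0 0;-.11 -.95 -.09 0 0 0' | sed -n 2,3p
python3 -m inch '-.11 -.92 -.09 0 0 0;-.11 -.92 -.09 0 0 0;-.11 -.92 -.09 0 0 0;-.11 -.92 -.09 0 0 0;-.11 -.92 -.09 0 0 0;-.11 -.92 -.09 0 0 0;-.11 -.92 -.09 0 0 0;-.11 -.92 -.09 0 0 0;-.11 -.92 -.09 0 0 0' | sed -n 2,3p
python3 to.py .5129 -.236 .131 180 -42 180
```

```text
tool_pos: [0.4765, 0.034, 0.147]
orientation: [-179.8, -42.1, 179.5]
tool_pos: [0.5182, -0.2376, 0.1442]
orientation: [180.0, -42.1, 179.8]
[ 0.5182 -0.2376  0.1442] [179.95 -42.13 179.77] 17.8
[-0.0164, 0.0051, 0.0446, 0.0011, -0.0007, -0.0009] 0.3
```

```bash
python3 -m inch '-.016 .005 .044 .001 0 -.001;-.016 .005 .044 .001 0 -.001;-.016 .005 .044 .001 0 -.001;-.016 .005 .044 .001 0 -.001;-.016 .005 .044 .001 0 -.001' | sed -n 2,4p
python3 - <<'E'
from h import *
for cam in("wrist","wrist","scene","wrist"):
  s=snapshot(cam);p=P(cam)
  if cam=="wrist":np.save("m.npy",s)
  o=get_obs()
  for d in landmark_of(cam,"tier_middle")[:1]:print(cam,d["p"],d["uv"],ray(cam,d["uv"],o["tool_pos"][2]-.0165,p))
print(o["tool_pos"])
t=np.array(o["tool_pos"])
print(proj("wrist",t+[.0046,0,.0135],p),proj("wrist",t+[.0046,0,-.0085],p))
E
```

```text
tool_pos: [0.5147, -0.234, 0.1337]
orientation: [-180.0, -41.9, -179.8]
force: [0.1, 0.1, -0.7]
scene 0.55 [256.8, 150.2] [ 0.51031426 -0.2482971   0.11702468]
[ 0.51425327 -0.23456123  0.13341303]
[[281.61709086 256.2010318 ]] [[281.35101786 270.88578297]]
```

Run:
```python
from h import *
from scipy.optimize import least_squares
s=np.load("m.npy");p=P("wrist");t=np.array(get_obs()["tool_pos"])
h=cv2.cvtColor(s,cv2.COLOR_RGB2HSV).astype(int);H=(h[:,:,0]+20)%180
m=((H>=5)&(H<=30)&(h[:,:,1]>60)).astype(np.uint8)
n,l,st,_=cv2.connectedComponentsWithStats(m);i=1+st[1:,4].argmax();print(st[i])
c=max(cv2.findContours((l==i).astype(np.uint8),0,1)[0],key=cv2.contourArea)
c=cv2.convexHull(c)[:,0];b=st[i][1]+st[i][3];print(b)
for z in(.004,.008):
  W=np.array([ray("wrist",u,t[2]-.0165+z,p)[:2] for u in c if u[1]<b-25])
  for r in(.049,.05):
    f=least_squares(lambda q:np.hypot(*(W-q).T)-r,t[:2]);print(z,r,f.x-t[:2],np.abs(f.fun).max(),len(W))
```

```text
[ 207  188  144   73 6437]
261
0.004 0.049 [ 0.00160098 -0.00103416] 0.0029348888984981683 19
0.004 0.05 [ 0.0028679  -0.00102736] 0.0032559683475165482 19
0.008 0.049 [ 0.0043067  -0.00102325] 0.0032280587792553814 19
0.008 0.05 [ 0.00556411 -0.0010153 ] 0.0035274720276361957 19
```

```bash
python3 -m inch '-.009 0 .014 0 0 0;-.02 0 .027 0 0 0;-.032 0 .039 0 0 0;-.043 0 .052 0 0 0;-.043 0 .052 0 0 0' | sed -n 2,4p
python3 -m inch '-.011 0 .012 0 0 0;-.022 0 .025 0 0 0;-.034 0 .037 0 0 0;-.045 0 .05 0 0 0;-.045 0 .05 0 0 0' | sed -n 2,4p
```

```text
tool_pos: [0.5127, -0.2344, 0.1116]
orientation: [180.0, -42.1, -179.8]
force: [0.4, 0.1, -1.4]
tool_pos: [0.5128, -0.2344, 0.0916]
orientation: [180.0, -42.0, -179.8]
force: [0.7, -0.2, -1.3]
```

```bash
python3 -m inch '-.017 0 .019 0 0 0;-.034 0 .037 0 0 0;-.05 0 .056 0 0 0;-.067 0 .074 0 0 0;-.067 0 .074 0 0 0' | sed -n 2,4p
python3 -m inch '-.003 0 .004 0 0 0;-.006 0 .007 0 0 0;-.006 0 .007 0 0 0' | sed -n 2,4p
python3 -m inch '-.001 0 .0012 0 0 0;-.002 0 .0025 0 0 0;-.002 0 .0025 0 0 0' | sed -n 2,4p
```

```text
tool_pos: [0.5125, -0.2344, 0.061]
orientation: [180.0, -42.1, -179.8]
force: [1.1, 0.6, -2.0]
tool_pos: [0.5135, -0.2346, 0.0602]
orientation: [-180.0, -41.9, -179.8]
force: [-0.2, 0.2, -0.4]
tool_pos: [0.5134, -0.2346, 0.0593]
orientation: [-180.0, -41.9, -179.8]
force: [0.9, 0.2, -1.1]
```

```bash
python3 -m inch '-.001 0 .0012 0 0 0;-.002 0 .0025 0 0 0;-.002 0 .0025 0 0 0;-.002 0 .0025 0 0 0' | sed -n 2,4p
python3 -m inch '-.001 0 .0012 0 0 0;-.001 0 .0012 0 0 0;-.001 0 .0012 0 0 0' | sed -n 2,4p
```

```text
tool_pos: [0.5134, -0.2346, 0.0585]
orientation: [-180.0, -41.9, -179.8]
force: [0.1, 0.5, 1.4]
tool_pos: [0.5134, -0.2346, 0.0584]
orientation: [-180.0, -41.9, -179.8]
force: [0.8, 1.6, 4.7]
```

Pink is in contact at home height. I'll release it, back off, and go look at the cream tier with a 20° tilt, which keeps the body clear of the glue bottle.

```bash
python3 -m inch '.001 0 -.0015 0 0 0;.001 0 -.0015 0 0 0;0 0 0 0 0 0;0 0 0 0 0 0;0 0 0 0 0 0;0 0 0 0 0 0;0 0 0 0 0 0' -1 | tail -2
python3 -m inch '0 0 -.07 0 0 0;0 0 -.2 0 0 0;0 0 -.33 0 0 0;0 0 -.4 0 0 0;0 0 -.4 0 0 0'
python3 - <<'E'
from h import *
for cam in("wrist","scene"):
  a=snapshot(cam);p=P(cam)
  for k,z in(("tier_middle",.042),("tier_large",.012)):
    for d in landmark_of(cam,k)[:2]:print(cam,k,d["p"],d["uv"],ray(cam,d["uv"],z,p))
E
python3 to.py .70 .054 .17 180 -20 180
```

```text
opening: 0.0704
gripper_force: 0.0
clock: 21.95
tool_pos: [0.5972, -0.2348, 0.1504]
orientation: [-179.8, -41.5, -179.9]
force: [-0.4, 0.2, 0.1]
opening: 0.0873
gripper_force: 0.0
wrist tier_middle 0.87 [281.0, 211.6] [ 0.5173455  -0.23425371  0.042     ]
scene tier_middle 0.94 [258.6, 170.9] [ 0.50912302 -0.24729761  0.042     ]
scene tier_large 0.83 [256.4, 184.5] [ 0.53462999 -0.22442798  0.012     ]
[ 0.5925 -0.2343  0.1462] [ 179.99  -42.06 -179.82] 22.2
[-0.2151, 0.9599, -0.3008, -0.0004, -0.1226, 0.0008] 7.4
```

```bash
python3 -m inch '-.215 .96 -.3 0 -.1226 .001;-.215 .96 -.3 0 -.1226 .001;-.215 .96 -.3 0 -.1226 .001;-.215 .96 -.3 0 -.1226 .001;-.215 .96 -.3 0 -.1226 .001;-.215 .96 -.3 0 -.1226 .001;-.215 .96 -.3 0 -.1226 .001;-.215 .96 -.3 0 -.1226 .001;-.215 .96 -.3 0 -.1226 .001;-.215 .96 -.3 0 -.1226 .001'|sed -n 2,3p
python3 - <<'E'
from h import *
p=P("wrist");s=snapshot("wrist");np.save("n.npy",s)
for d in landmark_of("wrist","tier_small"):print(d["p"],d["uv"],ray("wrist",d["uv"],0,p))
u=proj("wrist",[.6445,.054,.03],p)[0];print(u);x,y=map(int,u)
a=s[max(0,y-60):y+60,x-60:x+60];print(max(0,y-60),x-60)
save("o.png",np.hstack([cv2.resize(a,None,fx=3,fy=3),cv2.resize(s,(430,a.shape[0]*3))]))
E
```

```text
tool_pos: [0.7002, 0.0552, 0.1698]
orientation: [-179.9, -20.0, -179.9]
0.81 [168.4, 158.0] [ 0.60941069 -0.05803807  0.        ]
[279.61505527 188.1140102 ]
128 219
```

View pics/o.png

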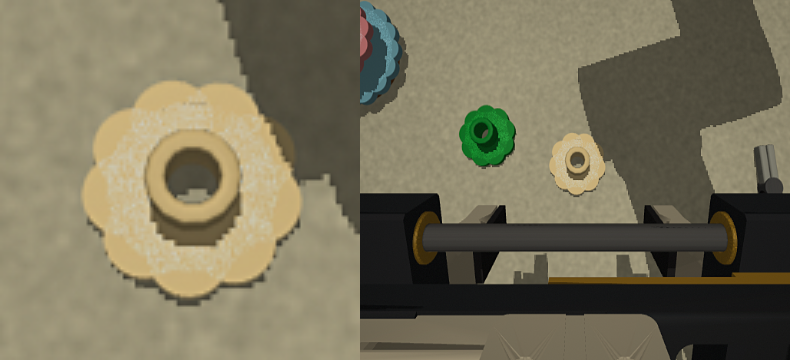

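This shows the cream tier with its hub ring at crop (192,176), which is frame px (283,186.5). It has the green look-alike on its left and pink over blue on the stand at upper left. That was the last picture.

Run:
```python
from h import *
from to import row
h=ray("wrist",(282.9,186.4),.03);print(h,get_obs()["tool_pos"])
g=h+[-.003,0,-.0165]
print(row(g+np.array([.342,0,.94])*.08,[180,-20,180]),row(g,[180,-20,180]))
```

```text
[0.64271902 0.05516045 0.03      ] [0.70005068 0.05323257 0.17025802]
([0.0106, 0.0071, 0.293, -0.0007, 0.0003, -0.0002], np.float64(2.1)) ([0.0108, 0.0077, 0.5598, -0.0007, 0.0003, -0.0002], np.float64(4.0))
```

```bash
python3 -m inch '.01 .007 .13 0 0 0;.01 .007 .26 0 0 0;.011 .007 .37 0 0 0;.011 .007 .45 0 0 0;.011 .007 .52 0 0 0;.011 .007 .557 0 0 0;.011 .007 .557 0 0 0;.011 .007 .557 0 0 0' | sed -n 2,4p
python3 to.py .6397 .0552 .0135 180 -20 180
```

```text
tool_pos: [0.641, 0.0548, 0.0152]
orientation: [-179.9, -19.9, 179.9]
force: [-0.2, 0.4, 0.3]
[0.641  0.0548 0.0152] [-179.86  -19.88  179.94] 23.9
[0.0022, 0.0013, 0.0069, -0.0007, 0.0007, -0.0003] 0.1
```

```bash
python3 -m inch '0 .001 0 0 0 0;0 .001 0 0 0 0;0 .001 0 0 0 0;0 .001 0 0 0 0;0 .001 0 0 0 0;0 .001 0 0 0 0;0 .001 0 0 0 0;0 .001 0 0 0 0;0 .001 0 0 0 0;0 .001 0 0 0 0' 1|tail -2
python3 -m inch '0 0 0 0 0 0;0 0 0 0 0 0;0 0 0 0 0 0' 
python3 -m inch '.05 0 -.1 0 0 0;.08 0 -.22 0 0 0;.12 0 -.33 0 0 0;.16 0 -.44 0 0 0;.16 0 -.44 0 0 0;.16 0 -.44 0 0 0'
python3 to.py .5145 -.2352 .145 180 -20 180
```

```text
opening: 0.0293
gripper_force: 30.0
clock: 24.93
tool_pos: [0.6408, 0.0561, 0.0147]
orientation: [-179.9, -19.9, 180.0]
force: [-0.3, -0.7, 0.2]
opening: 0.0294
gripper_force: 30.0
clock: 25.43
tool_pos: [0.6419, 0.0566, 0.158]
orientation: [-180.0, -19.6, -180.0]
force: [0.3, 0.6, -0.9]
opening: 0.0292
gripper_force: 30.0
[0.6419 0.0566 0.158 ] [-179.98  -19.56 -179.97] 25.4
[0.3859, -0.9725, 0.1836, -0.0002, 0.0024, 0.0001] 7.6
```

```bash
python3 -m inch '.377 -.972 .1 0 .002 0;.377 -.972 .1 0 .002 0;.377 -.972 .1 0 .002 0;.377 -.972 .1 0 .002 0;.377 -.972 .1 0 .002 0;.377 -.972 .1 0 .002 0;.377 -.972 .15 0 .002 0;.377 -.972 .198 0 .002 0;.377 -.972 .198 0 .002 0;.377 -.972 .198 0 .002 0'|sed -n 2,4p
python3 -m inch '0 0 0 0 0 0;0 0 0 0 0 0;0 0 0 0 0 0' >/dev/null
python3 - <<'E'
from h import *
from scipy.optimize import least_squares
s=snapshot("wrist");p=P("wrist");t=np.array(get_obs()["tool_pos"]);print(t)
for d in landmark_of("wrist","tier_small")[:3]:print(d["p"],d["uv"],ray("wrist",d["uv"],t[2]-.0147,p)-t)
for d in landmark_of("wrist","tier_middle")[:1]:print(d["p"],d["uv"],ray("wrist",d["uv"],.042,p))
E
python3 to.py .5156 -.235 .118 180 -20 180
```

```text
tool_pos: [0.5117, -0.2365, 0.1364]
orientation: [-179.9, -20.5, 179.8]
force: [0.7, 0.7, 0.2]
[ 0.51489616 -0.234528    0.13844675]
0.94 [280.8, 261.5] [ 0.00302169 -0.00028721 -0.0147    ]
0.63 [280.2, 256.1] [ 0.51818391 -0.23504402  0.042     ]
[ 0.5147 -0.2347  0.1385] [-179.89  -20.2  -179.94] 26.7
[-0.0264, -0.001, 0.0631, -0.0007, -0.0011, 0.0003] 0.5
```

```bash
python3 -m inch '-.007 0 .016 0 0 0;-.013 0 .031 0 0 0;-.018 0 .047 0 0 0;-.024 0 .063 0 0 0;-.024 0 .063 0 0 0' | sed -n 2,4p
python3 -m inch '-.006 0 .016 0 0 0;-.011 0 .031 0 0 0;-.017 0 .047 0 0 0;-.023 0 .063 0 0 0;-.023 0 .063 0 0 0;-.023 0 .063 0 0 0' | sed -n 2,4p
```

```text
tool_pos: [0.5136, -0.2351, 0.1166]
orientation: [-179.9, -20.4, 180.0]
force: [-0.2, 0.6, -0.3]
tool_pos: [0.514, -0.2354, 0.0976]
orientation: [-179.9, -20.3, 180.0]
force: [-0.4, 0.1, 0.2]
```

```bash
python3 -m inch '-.004 0 .01 0 0 0;-.007 0 .019 0 0 0;-.01 0 .028 0 0 0;-.01 0 .028 0 0 0;-.01 0 .028 0 0 0' | sed -n 2,4p
python3 -m inch '-.001 0 .003 0 0 0;-.001 0 .003 0 0 0;-.001 0 .003 0 0 0' | sed -n 2,4p
python3 -m inch '-.001 0 .003 0 0 0;-.001 0 .003 0 0 0;-.001 0 .003 0 0 0' | sed -n 2,4p
```

```text
tool_pos: [0.5141, -0.2354, 0.0889]
orientation: [-179.9, -20.3, 180.0]
force: [0.1, -0.5, -0.4]
tool_pos: [0.5142, -0.2354, 0.0882]
orientation: [-179.9, -20.2, 180.0]
force: [0.6, -0.5, -1.2]
tool_pos: [0.5141, -0.2354, 0.0872]
orientation: [-179.9, -20.2, 180.0]
force: [0.2, 0.2, -0.4]
```

```bash
python3 -m inch '-.0005 0 .002 0 0 0;-.0005 0 .002 0 0 0;-.0005 0 .002 0 0 0' | sed -n 3,4p
python3 -m inch '-.0005 0 .0015 0 0 0;-.0005 0 .0015 0 0 0;-.0005 0 .0015 0 0 0' | sed -n 2,4p
```

```text
orientation: [-179.9, -20.2, 180.0]
force: [0.1, 0.5, 0.5]
tool_pos: [0.5141, -0.2355, 0.0866]
orientation: [-179.9, -20.2, -180.0]
force: [-0.3, 1.3, 5.7]
```

```bash
python3 -m inch '0 0 -.001 0 0 0;0 0 -.001 0 0 0;0 0 0 0 0 0;0 0 0 0 0 0;0 0 0 0 0 0;0 0 0 0 0 0;0 0 0 0 0 0' -1 | tail -2
python3 -m inch '0 0 -.05 0 0 0;0 0 -.15 0 0 0;0 0 -.25 0 0 0;-.1 0 -.4 0 0 0;-.2 0 -.4 0 0 0;-.2 0 -.4 0 0 0;-.2 0 -.4 0 0 0'
python3 - <<'E'
from h import *
for cam in("wrist","scene","side"):
  a=snapshot(cam);p=P(cam)
  for k,z in(("tier_small",.072),("tier_middle",.042),("tier_large",.012)):
    for d in landmark_of(cam,k)[:2]:print(cam,k,d["p"],d["uv"],ray(cam,d["uv"],z,p),proj(cam,[.5175,-.236,z],p).round(1))
E
```

```text
opening: 0.0703
gripper_force: 0.0
clock: 30.17
tool_pos: [0.613, -0.2349, 0.1764]
orientation: [-179.9, -20.3, -180.0]
force: [0.1, 0.4, -0.2]
opening: 0.0873
gripper_force: 0.0
wrist tier_small 0.93 [279.3, 134.1] [ 0.51597695 -0.23619835  0.072     ] [[279.5 135.9]]
wrist tier_small 0.69 [456.4, 245.5] [ 0.60691771 -0.09569444  0.072     ] [[279.5 135.9]]
scene tier_small 0.87 [268.0, 221.4] [0.65327472 0.01676048 0.072     ] [[257.9 165.1]]
scene tier_small 0.78 [255.2, 166.8] [ 0.52983677 -0.23231277  0.072     ] [[257.9 165.1]]
scene tier_middle 0.83 [252.4, 171.7] [ 0.52750785 -0.25547094  0.042     ] [[258.4 173.2]]
scene tier_large 0.88 [256.7, 182.6] [ 0.52777707 -0.23310971  0.012     ] [[258.9 181.1]]
side tier_small 0.63 [345.5, 188.1] [ 0.50817214 -0.23427228  0.072     ] [[343.4 186.7]]
side tier_middle 0.78 [341.9, 195.8] [ 0.51673207 -0.23108221  0.042     ] [[342.7 195.1]]
side tier_large 0.83 [346.5, 203.5] [ 0.50682877 -0.24457439  0.012     ] [[342.  203.2]]
side tier_large 0.16 [179.2, 230.9] [0.75788876 0.20278    0.012     ] [[342.  203.2]]
```

All three tiers show at their places, and the robot is clear of everything.

```bash
python3 -c "
from plant import *;print(close_job())"
```

```text
the job is handed in; nothing more can be done
None
```

I lowered the blue, pink and cream tiers onto the wooden stand's spindle in that order, each held until it touched what was below; the final camera check shows all three in place, and I handed the job in at about 30 s of the 72 s allowed, with no verdict returned.

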